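# Pack the calibration kit

### The job

Pack the calibration kit from the open bench into the low black tray: the brass mass into the yellow holder, the larger steel mass into the green one, the smaller steel mass into the white one and the blue-lidded wax tin into the blue one. Set each down gently and upright in its round recess, without dropping it. Leave the red-lidded grease tin and the accelerometer, which do not belong to the kit, where they stand.

Things in the scene. Friction and masses are not known exactly. Their poses are not given: they have to be found in the camera images.
- cal_mass_0: the brass-coloured calibration mass, an upright cylinder with a knob on top: 36 mm across, 52 mm high, about 0.2 kg (grip it by the wide body, below the knob); like all things to be moved it stands on the open bench, not in the black case behind. Origin: centre of its underside; z up.
- cal_mass_1: the larger of the two steel-grey calibration masses, upright cylinder with a knob: 28 mm across, 40 mm high, about 0.1 kg. Origin: centre of its underside; z up.
- cal_mass_2: the smaller steel-grey calibration mass, upright cylinder with a knob: 20 mm across, 30 mm high, about 0.05 kg. Origin: centre of its underside; z up.
- wax_tin: flat round tin with a blue lid (mounting wax), 63 mm across, 22 mm high, about 0.06 kg, lid fixed on. Origin: centre of its underside; z up.
- grease_tin: flat round tin with an orange-red lid (grease), 51 mm across, 26 mm high; a look-alike that stays where it stands. Origin: centre of its underside; z up.
- accel_1: hexagonal grey accelerometer with a gold connector on its side, 16 x 23 x 19 mm; a look-alike of the small mass that stays where it stands. Origin: under its middle, on its underside; z up.
- holder_yellow: yellow holder for the brass mass, a square plate 92 x 92 x 9 mm, fixed in the kit tray; in its middle one round recess, 52 mm across, 5 mm deep. Origin: centre of its underside; x, y along its sides, z up; recess floor at z = 4 mm, plate top at z = 9 mm in its frame. Tray: black, 208 mm square, rim and dividers 16 mm high; holders two by two in it, 100 mm between centres.
- holder_green: green holder for the larger steel mass: square plate 92 x 92 x 9 mm, fixed in the kit tray; in its middle one round recess, 44 mm across, 5 mm deep. Origin: centre of its underside; x, y along its sides, z up; recess floor at z = 4 mm, plate top at z = 9 mm in its frame. 
- holder_white: white holder for the smaller steel mass: square plate 92 x 92 x 9 mm, fixed in the kit tray; in its middle one round recess, 36 mm across, 5 mm deep. Origin: centre of its underside; x, y along its sides, z up; recess floor at z = 4 mm, plate top at z = 9 mm in its frame. 
- holder_blue: blue holder for the blue wax tin: square plate 92 x 92 x 9 mm, fixed in the kit tray; in its middle one round recess, 78 mm across, 5 mm deep. Origin: centre of its underside; x, y along its sides, z up; recess floor at z = 4 mm, plate top at z = 9 mm in its frame. 

How it is judged:
By the outcome, as a careful person would: the job done as asked, in the order asked, and still so for the second after the job is handed in, with the robot touching nothing.
It also fails if it takes over 104 s, if anything falls off the work surface, if the arm or the gripper's body presses on something with over 40 N, if the wrist force passes 120 N, or if a joint passes its speed limit or range.

### The arm

A 6-joint arm with a two-finger parallel gripper is mounted at the origin on a cart in front of the work surface, level with it; the furniture and walls round the work are solid. World frame = base frame: x ahead of the robot, y to its left, z up, the work surface at z = 0. Lengths are in m, angles in rad, forces in N, time in s.
With the tool pointing down it reaches from about 0.375 to 0.9 m from the base axis. Payload 3.1 kg.
Tool frame: the origin (TCP) lies on the centre line of the jaws, within the pads' length; the fingertips stand 22 mm ahead of it and the grasp point (between the pads) lies 3 mm ahead of it; z points along the fingers, y is the line along which they close (so a half turn about z gives the same grasp; the last joint's range is limited). The gripper opens to 85 mm and grips with 20 to 120 N. Pads are 22 mm wide; open, the fingers measure 114 mm over their backs; the gripper's body (76 mm by 85 mm) begins 54 mm behind the grasp point. The pads swing forward as they close: fully open they stand 13 mm farther back than shut.
Start: joints at [-1.464, 0.527, 1.433, -0, 1.181, -0.178], TCP at [0.176, -0.6, 0.253] pointing down, gripper open.
Joint ranges: [-3.08, 3.08], [-0.75, 2.2], [0.22, 2.44], [-1.43, 4.57], [0, 2.65], [-2.85, 2.85]. Speed limits (rad/s): [2.79, 2.79, 3.14, 3.14, 3.14, 3.14].

### API

Orientations are given as a unit quaternion [x, y, z, w].
In Python, from station import manip, camrig, job gives the robot as it stands (manip), with the cameras (camrig) and the job (job).
- The arm moves only by the shell command python3 drive.py 'ROWS' [FORCE]. ROWS is rows parted by semicolons, their numbers by spaces, 1 to 20 of them, each of 5 numbers: dx, dy, dz in m, then a turn about the tool's z in rad, then the opening from 0.0 (shut) to 1.0 (fully open); each row is the pose to reach, as a shift and turn from the pose commanded when the command began, along the tool's axes at that moment; what a row does not reach only later rows make up. A row lasts 1/10 s, in which the tool goes at most 0.05 m and 0.15 rad, less where a joint would pass 70% of its speed; a pose out of reach is approached as far as the arm can. The fingers move at their own pace and stop on an object; FORCE is the grip in N (left out, the last holds). Time passes only in rows, so rows that do not move let the fingers close. It prints the time, the measured TCP pose, the force, the opening and the grip force at its end.
- manip.sense(): the state, without advancing time (a new reading comes with each control period).
- camrig.snapshot(name): name is "scene" or "top" or "wrist"; returns a dict with "pixels" (400x640x3 uint8, red, green, blue), "range_z" (400x640 float32, m along the optical axis (not along the pixel's ray), 0 where there is no reading), "fov_y" (degrees; the focal length in pixels is half the picture's height over the tangent of half this angle, whatever the lens; pixels are square), "cx", "cy" (the principal point, pixels), "R" (3x3) and "t" (3): a world point X has camera coordinates R X + t; the wrist camera has in their place "hand_eye" (4x4, takes a point from camera to tool coordinates, whose origin is the TCP and whose axes are the flange's). Camera axes: x right, y down, z forward; pixel columns grow to the right and rows downward; lengths in m; the calibration is good to about 2 mm. A picture is of the moment at which its call begins: read the wrist's pose just before it.
- job.sign_off(): hands the job in; it is judged then, once.
The state is a dict: "t": time; "q": joint angles; "qd": joint speeds; "tau": joint torques, N m; "tcp_pos": TCP position; "tool_rot": TCP orientation; "force": force on the tool from outside, world axes, zero at the start; "ft_torque": the same for the moment, N m; "finger_gap": opening from 0.0 (shut) to 1.0 (fully open); "gripper_force": force on a finger pad.
Only numpy, scipy, OpenCV 4.12 (cv2) and the standard library are available. Lean on these libraries where they do the work, as an engineer would, in place of code of your own. Each camera call takes 0.05 s, during which the arm holds its last target. There are 200 camera calls.

## Working session

There is one attempt and no reset: what is moved stays moved. The work goes in short steps, Python scripts to look and compute and a shell command to move; the robot and the scene stay as the last step left them, time stands still between calls to the robot, and variables do not carry over. Pictures are saved under pics/ and viewed, at most 14 in all, crops included, and the job is handed in when it is done.

```bash
ls; mkdir -p pics
python3 - <<'E'
from station import manip, camrig, job
import cv2,numpy as np
print(manip.sense())
for n in("scene","top"):
    s=camrig.snapshot(n); cv2.imwrite(f"pics/{n}0.png",s["pixels"][...,::-1]); np.savez(f"{n}0.npz",**s)
    print(n,s["fov_y"],s["cx"],s["cy"],s["R"],s["t"])
E
```

```text
drive.py
pics
station.py
{'t': 0.0, 'q': array([-1.46450725e+00,  5.28445921e-01,  1.43393315e+00,  2.15461873e-05,
        1.18139427e+00, -1.78488884e-01]), 'qd': array([-6.32830409e-04, -1.29756761e-05, -1.84865137e-04, -1.04824178e-03,
        8.52385919e-04,  5.47966801e-04]), 'tau': array([-4.68379221e-04, -4.42357349e+01, -1.78024077e+01, -2.49150871e-04,
        8.41291447e-03,  8.36382750e-07]), 'tcp_pos': array([ 0.17555697, -0.59912645,  0.2523362 ]), 'tool_rot': array([ 9.89879799e-01,  1.41904175e-01,  4.93083326e-05, -1.08927247e-03]), 'force': array([-0.55634616, -0.64031518,  0.39340868]), 'ft_torque': array([-0.00869558, -0.03564434,  0.00408364]), 'gripper_force': 0.0, 'finger_gap': 1.0019483148298296}
scene 51.7491303214129 319.68681290619867 204.95049314002395 [[-0.92002319 -0.3917655  -0.00878247]
 [-0.15624158  0.3872874  -0.90862371]
 [ 0.35936876 -0.83458269 -0.41752345]] [0.46286837 0.10597441 0.83289886]
top 56.66040578999003 309.1386019030098 200.28114357805077 [[ 0.02349542 -0.99958045  0.01693759]
 [-0.99405069 -0.02516111 -0.10597234]
 [ 0.10635405 -0.01434696 -0.99422481]] [-0.03544947  0.52528075  0.84007192]
```

View pics/top0.png

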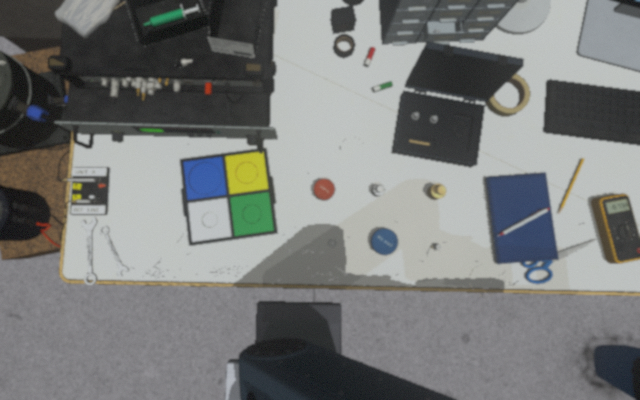

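View pics/scene0.png

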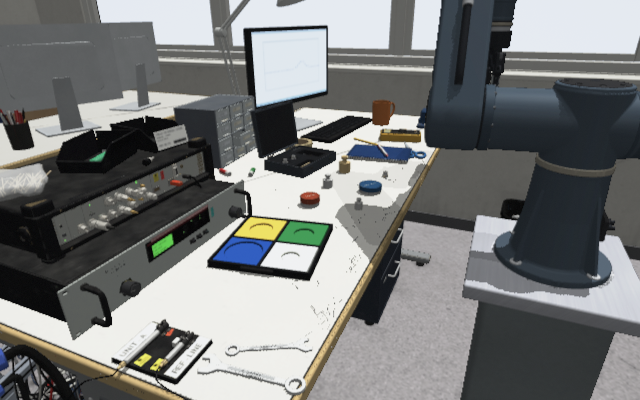

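The top view shows the holders at blue (205,178), yellow (247,172), green (251,213) and white (209,219). It also shows the red tin (323,189), a steel item (377,189), the brass mass (437,190), the wax tin (384,241), and small items near (435,246) and (333,242). The scene view shows grey items at (327,182), (359,202) and (385,174). I'll zoom in on these.

Run:
```python
import cv2,numpy as np
a=cv2.imread("pics/top0.png")[165:265,300:460]; b=cv2.imread("pics/scene0.png")[145:220,290:410]
a=cv2.resize(a,(480,300),interpolation=cv2.INTER_CUBIC);b=cv2.resize(b,(480,300),interpolation=cv2.INTER_CUBIC)
a=cv2.convertScaleAbs(a,alpha=1.0)
cv2.imwrite("pics/z0.png",np.vstack([a,b]))
```

```text
(no output)
```

View pics/z0.png

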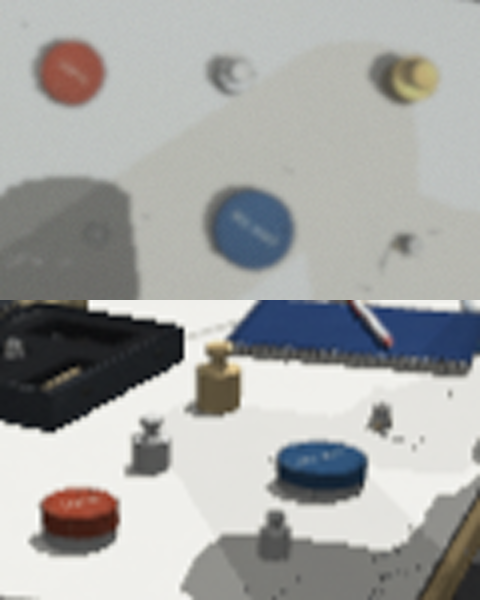

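The larger steel mass is at top pixel (378,189). The small steel mass is in shadow at about (332,243), and the accelerometer is at about (435,246). Next I'll measure positions from the depth cloud and cross-check them.

```bash
cat > h.py <<'E'
import numpy as np,cv2
from scipy.spatial.transform import Rotation as Ro
def cloud(s,st=None):
    v,u=np.mgrid[0:400,0:640]; f=200/np.tan(np.radians(s["fov_y"])/2); z=s["range_z"]
    P=np.stack([(u-s["cx"])/f*z,(v-s["cy"])/f*z,z],-1)
    if "R" in s: W=(P-s["t"])@s["R"]
    else:
        H=s["hand_eye"]; W=(P@H[:3,:3].T+H[:3,3])@Ro.from_quat(st["tool_rot"]).as_matrix().T+st["tcp_pos"]
    W[z<=0]=np.nan
    return W
def ray(s,u,v,h,st=None):
    f=200/np.tan(np.radians(s["fov_y"])/2); d=np.array([(u-s["cx"])/f,(v-s["cy"])/f,1])
    if "R" in s: o=-s["R"].T@s["t"]; d=s["R"].T@d
    else:
        H=s["hand_eye"]; M=Ro.from_quat(st["tool_rot"]).as_matrix()
        o=M@H[:3,3]+st["tcp_pos"]; d=M@H[:3,:3]@d
    return o+d*(h-o[2])/d[2]
E
python3 - <<'E'
from h import *
for n,box in(("top",(300,165,460,265)),("scene",(300,150,400,215))):
    s=dict(np.load(f"{n}0.npz")); W=cloud(s); z=W[...,2]
    m=np.zeros((400,640),np.uint8); x0,y0,x1,y1=box; m[y0:y1,x0:x1]=(z>0.007)[y0:y1,x0:x1]
    k,l,st,c=cv2.connectedComponentsWithStats(m)
    print(n, "table z",np.nanmedian(z[y0:y1,x0:x1]))
    for i in range(1,k):
        if st[i,4]<6: continue
        P=W[l==i]; zm=P[:,2].max()
        print(c[i].round(),st[i],"lo",P.min(0).round(3),"hi",P.max(0).round(3),"mean",P.mean(0).round(3),np.median(s["pixels"][l==i],0))
s=dict(np.load("top0.npz"));hsv=cv2.cvtColor(s["pixels"],cv2.COLOR_RGB2HSV);W=cloud(s)
for n,lo,hi in(("yellow",(22,120,90),(35,255,255)),("green",(45,100,50),(80,255,255)),("blue",(100,120,90),(130,255,255)),("red",(0,120,90),(12,255,255))):
    m=cv2.inRange(hsv,lo,hi); k,l,st,c=cv2.connectedComponentsWithStats(m)
    for i in range(1,k):
        if st[i,4]>200 and 150<c[i][0]<460 and 140<c[i][1]<270:
            cs=max(cv2.findContours((l==i).astype(np.uint8),0,1)[0],key=cv2.contourArea)
            r=cv2.minAreaRect(cs); print(n,c[i].round(1),r,ray(s,*r[0],0.009).round(4),ray(s,*r[0],0.022).round(4),np.nanmedian(W[l==i],0).round(4))
E
```

```text
top table z 0.0009829996227491103
[324. 189.] [314 179  21  22 374] lo [ 0.529 -0.081  0.01 ] hi [ 0.578 -0.033  0.031] mean [ 0.553 -0.057  0.026] [148.  86.  72.]
[378. 190.] [372 184  13  13 129] lo [ 0.542 -0.199  0.008] hi [ 0.569 -0.172  0.043] mean [ 0.554 -0.184  0.029] [163. 166. 162.]
[437. 191.] [428 184  19  16 239] lo [ 0.538 -0.344  0.007] hi [ 0.572 -0.307  0.056] mean [ 0.553 -0.32   0.036] [156. 146. 109.]
[384. 241.] [371 228  28  27 590] lo [ 0.405 -0.233  0.009] hi [ 0.466 -0.17   0.027] mean [ 0.435 -0.2    0.022] [ 70.  94. 121.]
[332. 243.] [328 239   9   9  61] lo [ 0.419 -0.088  0.01 ] hi [ 0.437 -0.07   0.033] mean [ 0.428 -0.079  0.023] [103. 104. 101.]
[437. 247.] [431 244  11   7  48] lo [ 0.417 -0.335  0.007] hi [ 0.431 -0.315  0.021] mean [ 0.425 -0.326  0.015] [159.  160.  155.5]
scene table z 0.0016578672204428833
[314. 160.] [300 150  36  27 660] lo [ 0.621 -0.423  0.007] hi [ 0.747 -0.217  0.037] mean [ 0.663 -0.334  0.023] [29. 31. 34.]
[368. 156.] [339 150  61  22 636] lo [ 0.415 -0.576  0.007] hi [ 0.605 -0.302  0.054] mean [ 0.516 -0.45   0.016]
[... 686 characters left out ...]
ow [246.1 172.3] ((246.09127807617188, 172.1693878173828), (39.36298370361328, 40.12862014770508), 82.23483276367188) [0.5922 0.1303 0.009 ] [0.5898 0.1282 0.022 ] [0.5915 0.13   0.014 ]
green [251.3 213.5] ((251.26637268066406, 213.49781799316406), (39.38478088378906, 39.78127670288086), 82.40535736083984) [0.493  0.1139 0.009 ] [0.4921 0.1121 0.022 ] [0.4926 0.113  0.0143]
blue [204.4 177.7] ((204.27694702148438, 177.7154083251953), (39.194976806640625, 40.06321716308594), 82.87498474121094) [0.5761 0.2297 0.009 ] [0.574  0.2261 0.022 ] [0.5756 0.2289 0.0115]
red [323.4 188.8] ((323.5, 189.0), (18.0, 17.0), 90.0) [ 0.5562 -0.0568  0.009 ] [ 0.5544 -0.0561  0.022 ] [ 0.554  -0.055   0.0263]
```

```bash
R="0.44 -0.156 0 0.285 1"; python3 drive.py '0.44 -0.156 0 0.285 1;0.44 -0.156 0 0.285 1;0.44 -0.156 0 0.285 1;0.44 -0.156 0 0.285 1;0.44 -0.156 0 0.285 1;0.44 -0.156 0 0.285 1;0.44 -0.156 0 0.285 1;0.44 -0.156 0 0.285 1;0.44 -0.156 0 0.285 1;0.44 -0.156 0 0.285 1;0.44 -0.156 0 0.285 1;0.44 -0.156 0 0.285 1;0.44 -0.156 0 0.285 1;0.44 -0.156 0 0.285 1' 40
python3 - <<'E'
from station import manip, camrig, job
from h import *
st=manip.sense(); s=camrig.snapshot("wrist"); cv2.imwrite("pics/w1.png",s["pixels"][...,::-1]); np.savez("w1.npz",**s)
print(s["fov_y"],s["cx"],s["cy"],s["hand_eye"],st["tcp_pos"],st["tool_rot"],st["force"])
np.savez("w1st.npz",tcp_pos=st["tcp_pos"],tool_rot=st["tool_rot"])
W=cloud(s,st); z=W[...,2]
m=(z>0.007).astype(np.uint8);k,l,S,c=cv2.connectedComponentsWithStats(m)
for i in range(1,k):
    if S[i,4]>150:
        P=W[l==i]; print(c[i].round(),S[i],P.min(0).round(4),P.max(0).round(4),np.median(s["pixels"][l==i],0))
E
```

```text
t: 1.5
tcp_pos: [0.5528, -0.3278, 0.2533]
tool_rot: [1.0, -0.001, -0.0, -0.0]
force: [0.3, 0.7, -0.3]
finger_gap: 1.001
gripper_force: 0.0
66.19785926628315 313.88535803677456 196.98460020726708 [[ 6.90022491e-05 -9.44778268e-01 -3.27710267e-01  8.50585312e-02]
 [ 9.99999988e-01  1.10633774e-04 -1.08394947e-04  1.81955896e-04]
 [ 1.38665014e-04 -3.27710255e-01  9.44778265e-01 -1.21448416e-01]
 [ 0.00000000e+00  0.00000000e+00  0.00000000e+00  1.00000000e+00]] [ 0.55276515 -0.32776651  0.25328034] [ 9.99999132e-01 -1.28718299e-03 -2.78535620e-04 -2.62551159e-05] [ 0.2979083  0.6847568 -0.3270237]
[316.  45.] [  209     0   214   107 18309] [ 0.6216 -0.432   0.0071] [ 0.7256 -0.2198  0.0378] [31. 32. 33.]
[610.   8.] [ 575    0   65   20 1020] [ 0.7081 -0.671   0.007 ] [ 0.7255 -0.5994  0.0175] [26. 25. 24.]
[599. 131.] [556  77  84 110 329] [ 0.524  -0.6913  0.007 ] [ 0.6511 -0.6298  0.0098] [190. 160.  48.]
[366. 299.] [   27   113   574   287 56940] [ 0.347  -0.6395  0.007 ] [ 0.6129 -0.1698  0.3259] [19. 20. 21.]
[ 85. 163.] [  58  142   55   45 1874] [ 0.5309 -0.083   0.007 ] [ 0.5818 -0.0305  0.0289] [81. 34. 19.]
[311. 163.] [296 146  32  35 863] [ 0.5397 -0.3429  0.0088] [ 0.5758 -0.3075  0.0546] [187. 179. 130.]
[194. 162.] [180 149  29  26 591] [ 0.5453 -0.1997  0.007 ] [ 0.5723 -0.1722  0.0431] [115. 114. 108.]
[628. 226.] [ 610  161   30  120 2679] [ 0.3997 -0.7559  0.007 ] [ 0.556  -0.7066  0.0337] [71. 53. 15.]
[ 10. 222.] [   0  178   30   70 1038] [0.4447 0.0498 0.007 ] [0.5367 0.0878 0.0183] [13. 14. 13.]
[126. 256.] [116 247  22  19 291] [ 0.4204 -0.0892  0.0073] [ 0.4411 -0.0699  0.0318] [133. 132. 126.]
```

View pics/w1.png

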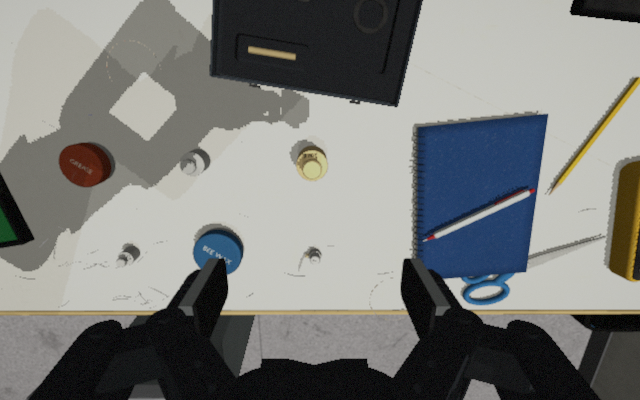

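The wrist view shows the brass mass at (312,163), the large steel mass at (194,162), the small one at (126,256), and the fingertips near (210,265) and (415,265). The cloud agrees with the top view. Next I'll get the fingertip height and the height profile of each body.

Run:
```python
from h import *
s=dict(np.load("w1.npz"));st=dict(np.load("w1st.npz"));W=cloud(s,st)
F=W[240:400,150:480].reshape(-1,3); F=F[F[:,2]>0.15]-st["tcp_pos"]
print("lowest finger dz",np.percentile(F[:,2],[0,1,3]).round(4)); G=F[F[:,2]<np.percentile(F[:,2],5)];print(G.min(0).round(3),G.max(0).round(3))
for a in(-1,1):
    g=F[(F[:,1]*a>0)&(F[:,2]<0.02)]; print(np.abs(g[:,1]).min(),np.percentile(g[:,2],1))
for n,(x,y) in dict(brass=(.5577,-.325),L=(.5588,-.186),S=(.4307,-.0795)).items():
    P=W[(np.hypot(W[...,0]-x,W[...,1]-y)<.025)&(W[...,2]>.004)]
    for h in range(4,56,4):
        q=P[(P[:,2]*1000//4)==h//4]
        if len(q): print(n,h,len(q),"yw",np.ptp(q[:,1]).round(3),"ymid",(q[:,1].max()+q[:,1].min())/2,"x",q[:,0].min().round(4),q[:,0].max().round(4))
```

```text
lowest finger dz [-0.0088 -0.0037  0.0008]
[-0.011 -0.056 -0.009] [0.013 0.057 0.005]
0.042156892202095286 -0.0073100744631075685
0.04218601526331861 -0.007070753093839742
brass 4 13 yw 0.032 ymid -0.3231939753507448 x 0.5627 0.5758
brass 8 20 yw 0.031 ymid -0.3256290796758441 x 0.5649 0.5757
brass 12 13 yw 0.03 ymid -0.32386215210148195 x 0.5664 0.5752
brass 16 17 yw 0.029 ymid -0.32514241635986274 x 0.5675 0.5758
brass 20 15 yw 0.033 ymid -0.3245827883321426 x 0.5647 0.5755
brass 24 17 yw 0.029 ymid -0.32516699194367127 x 0.5681 0.5757
brass 28 28 yw 0.035 ymid -0.32522162077431227 x 0.542 0.5757
brass 32 432 yw 0.034 ymid -0.32461629012330107 x 0.5397 0.5751
brass 36 3 yw 0.021 ymid -0.3240585257558748 x 0.555 0.5676
brass 44 5 yw 0.013 ymid -0.3269530392662718 x 0.5645 0.5685
brass 48 107 yw 0.021 ymid -0.325306247859134 x 0.5471 0.5684
brass 52 206 yw 0.019 ymid -0.3247941177617867 x 0.5477 0.5676
L 4 31 yw 0.019 ymid -0.19016781821196999 x 0.5507 0.5717
L 8 24 yw 0.015 ymid -0.19217246256029052 x 0.5527 0.5722
L 12 30 yw 0.019 ymid -0.19029188649329576 x 0.5498 0.572
L 16 36 yw 0.019 ymid -0.19024643933710655 x 0.547 0.5723
L 20 31 yw 0.016 ymid -0.19144681877332279 x 0.5507 0.5722
L 24 267 yw 0.028 ymid -0.18597799101520615 x 0.5453 0.5716
L 32 6 yw 0.004 ymid -0.19189235970204815 x 0.5538 0.5654
L 36 63 yw 0.016 ymid -0.18650723051296236 x 0.5503 0.5663
L 40 124 yw 0.016 ymid -0.18649512395492265 x 0.5517 0.5656
S 4 34 yw 0.014 ymid -0.08162336649556663 x 0.4256 0.4413
S 8 30 yw 0.016 ymid -0.08122947677164537 x 0.4262 0.4406
S 12 38 yw 0.015 ymid -0.08172532344058585 x 0.4258 0.4411
S 16 100 yw 0.019 ymid -0.07956196789089386 x 0.4204 0.4409
S 20 39 yw 0.014 ymid -0.07927297413651606 x 0.4234 0.4395
S 24 10 yw 0.007 ymid -0.08048482453049921 x 0.4285 0.436
S 28 66 yw 0.011 ymid -0.07909155786561607 x 0.4258 0.4366
```

```bash
python3 drive.py '0.005 -0.003 0.05 0 1;0.005 -0.003 0.10 0 1;0.005 -0.003 0.15 0 1;0.005 -0.003 0.19 0 0.8;0.005 -0.003 0.21 0 0.7;0.005 -0.003 0.224 0 0.65;0.005 -0.003 0.224 0 0.65;0.005 -0.003 0.224 0 0.2;0.005 -0.003 0.224 0 0.2;0.005 -0.003 0.224 0 0.2;0.005 -0.003 0.224 0 0.2;0.005 -0.003 0.224 0 0.2' 40
```

```text
t: 2.75
tcp_pos: [0.56, -0.3244, 0.0311]
tool_rot: [1.0, -0.0, 0.001, 0.001]
force: [0.4, -0.6, 6.5]
finger_gap: 0.403
gripper_force: 40.9
```

```bash
python3 drive.py '0 0 0 0 0.2;0 0 -0.02 0 0.2;0 0 -0.05 0 0.2;0 0 -0.05 0 0.2;0 0 -0.05 0 0.2'
python3 - <<'E'
from station import manip, camrig, job
from h import *
st=manip.sense(); s=camrig.snapshot("scene"); 
cv2.imwrite("pics/g1.png",cv2.resize(s["pixels"][90:210,290:410,::-1],(600,600),interpolation=cv2.INTER_CUBIC))
print(st["tcp_pos"],st["force"])
W=cloud(s); P=W[(np.hypot(W[...,0]-st["tcp_pos"][0],W[...,1]-st["tcp_pos"][1])<.06)&(W[...,2]>.015)]
print(P[:,2].min(), sorted(P[:,2])[:10]); px=s["pixels"][(np.hypot(W[...,0]-st["tcp_pos"][0],W[...,1]-st["tcp_pos"][1])<.06)&(W[...,2]>.015)]
d=px.max(1)<60; print("finger low",sorted(P[d][:,2])[:12]); b=(px[:,0].astype(int)-px[:,2]>25); print("brass low",sorted(P[b][:,2])[:8])
E
```

```text
t: 3.25
tcp_pos: [0.5591, -0.3233, 0.0795]
tool_rot: [1.0, -0.0, 0.0, 0.0]
force: [-0.5, -0.1, -2.1]
finger_gap: 0.4
gripper_force: 40.6
[ 0.55910786 -0.32326659  0.07946122] [-0.50801597 -0.11981815 -2.10676148]
0.0486510907924319 [np.float64(0.0486510907924319), np.float64(0.04955655824612507), np.float64(0.05047200662633222), np.float64(0.050770589352635884), np.float64(0.05145828563238329), np.float64(0.05152758969394628), np.float64(0.05156765365212948), np.float64(0.05179546245771194), np.float64(0.05274651867900376), np.float64(0.05292117073407368)]
finger low [np.float64(0.06296085002203794), np.float64(0.06352617130565485), np.float64(0.06365225401692445), np.float64(0.06667888103478775), np.float64(0.06733680247369651), np.float64(0.06809011058259516), np.float64(0.06867261951437469), np.float64(0.0688699653492473), np.float64(0.06954610970345244), np.float64(0.07111464934766533), np.float64(0.07223959115168245), np.float64(0.07253885359552838)]
brass low [np.float64(0.050770589352635884), np.float64(0.05145828563238329), np.float64(0.05152758969394628), np.float64(0.05179546245771194), np.float64(0.05274651867900376), np.float64(0.05292117073407368), np.float64(0.053018416807616445), np.float64(0.05306291470763479)]
```

View pics/g1.png

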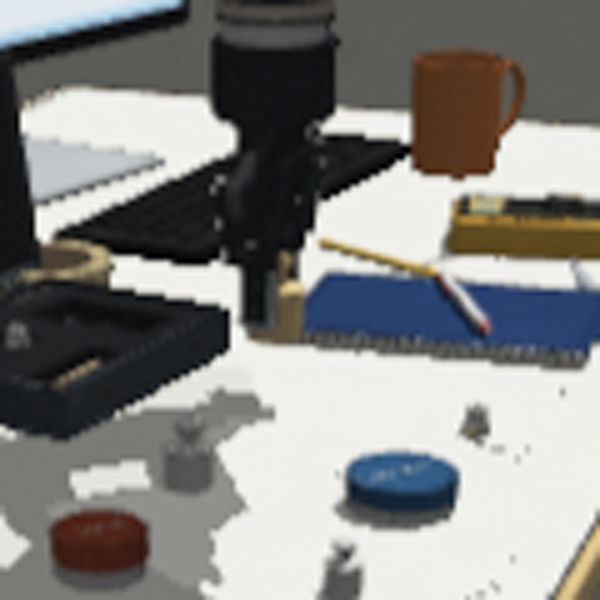

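The brass mass is held upright. Its underside is 31 mm below the TCP and the fingertips sit about 7 mm above the underside. I'll move over to the tray and look.

```bash
python3 drive.py '0 0 -0.04 0 0.2;0 -0.01 -0.08 0 0.2;-0.01 -0.04 -0.12 0 0.2;-0.02 -0.08 -0.15 0 0.2;-0.03 -0.12 -0.17 0 0.2;-0.03 -0.16 -0.17 0 0.2;-0.04 -0.2 -0.17 0 0.2;-0.05 -0.24 -0.17 0 0.2;-0.059 -0.28 -0.17 0 0.2;-0.059 -0.32 -0.17 0 0.2;-0.059 -0.36 -0.17 0 0.2;-0.059 -0.4 -0.17 0 0.2;-0.059 -0.44 -0.17 0 0.2;-0.059 -0.46 -0.17 0 0.2;-0.059 -0.473 -0.17 0 0.2;-0.059 -0.473 -0.17 0 0.2'
cat > tray.py <<'E'
from station import manip, camrig, job
from h import *
import sys
st=manip.sense(); s=camrig.snapshot("wrist"); cv2.imwrite(f"pics/{sys.argv[1]}.png",s["pixels"][...,::-1])
print(st["tcp_pos"],st["tool_rot"].round(4))
W=cloud(s,st); hsv=cv2.cvtColor(s["pixels"],cv2.COLOR_RGB2HSV); z=W[...,2]
tb=W[(np.abs(W[...,1]-0.03)<.02)&(np.abs(W[...,0]-.45)<.06)]; print("table z",np.nanmedian(tb[:,2]))
for n,lo,hi in(("yellow",(20,100,40),(35,255,255)),("green",(45,100,30),(85,255,255)),("blue",(100,120,40),(130,255,255)),("white",(0,0,110),(180,45,255))):
    near=(W[...,0]>.42)&(W[...,0]<.65)&(W[...,1]>.06)&(W[...,1]<.29)&(z<.03)&(z>.004)
    m=cv2.inRange(hsv,lo,hi)&(near*255).astype(np.uint8); m=cv2.morphologyEx(m,cv2.MORPH_OPEN,np.ones((3,3)))
    k,l,S,c=cv2.connectedComponentsWithStats(m)
    i=1+S[1:,4].argmax(); cs=max(cv2.findContours((l==i).astype(np.uint8),0,1)[0],key=cv2.contourArea)
    P=W[l==i]; zt=np.percentile(P[:,2],80); 
    Q=np.array([ray(s,*p[0],zt,st)[:2] for p in cs]).astype(np.float32); r=cv2.minAreaRect(Q)
    c0=np.array(r[0]); fl=W[np.hypot(W[...,0]-c0[0],W[...,1]-c0[1])<.014][:,2]
    print(n,"centre",c0.round(4),"size",np.round(r[1],4),r[2],"top z",zt.round(4),"floor z",np.nanmedian(fl).round(4))
E
python3 tray.py t1
```

```text
t: 4.9
tcp_pos: [0.4993, 0.1507, 0.2481]
tool_rot: [1.0, 0.001, -0.001, 0.0]
force: [0.1, -0.2, -1.7]
finger_gap: 0.404
gripper_force: 41.0
[0.49933424 0.15067839 0.2481246 ] [ 1.0e+00  1.1e-03 -1.3e-03  1.0e-04]
table z 0.0006259329741775815
yellow centre [0.5921 0.129 ] size [0.0935 0.0938] 9.380537033081055 top z 0.0151 floor z 0.0097
green centre [0.4937 0.1127] size [0.0941 0.0937] 9.374031066894531 top z 0.0151 floor z 0.2845
blue centre [0.5759 0.2275] size [0.0936 0.0938] 9.347259521484375 top z 0.0147 floor z 0.0097
white centre [0.4776 0.2112] size [0.093  0.0932] 9.443587303161621 top z 0.0152 floor z 0.0096
```

View pics/t1.png

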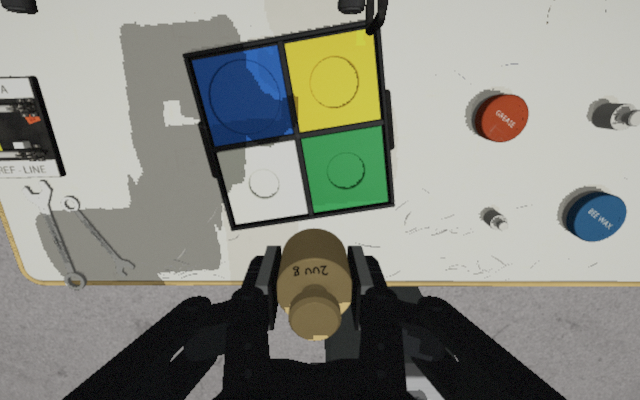

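The wrist view is clear. The recesses are at yellow (334,82), green (347,170), white (264,184) and blue (245,97). The plates measure about 93 mm, with the floor at about 9 mm and the top at about 14.5 mm, which fits the sizes given. Lowering the brass mass into yellow.

```bash
python3 drive.py '0.04 0.01 0 0 0.2;0.08 0.0215 0.02 0 0.2;0.093 0.0215 0.06 0 0.2;0.093 0.0215 0.1 0 0.2;0.093 0.0215 0.14 0 0.2;0.093 0.0215 0.17 0 0.2;0.093 0.0215 0.19 0 0.2;0.093 0.0215 0.2 0 0.2;0.093 0.0215 0.202 0 0.2;0.093 0.0215 0.202 0 0.2;0.093 0.0215 0.202 0 0.2'
python3 drive.py '0 0 0.001 0 0.2;0 0 0.002 0 0.2;0 0 0.003 0 0.2;0 0 0.004 0 0.2;0 0 0.004 0 0.2'
```

```text
t: 6.05
tcp_pos: [0.5943, 0.1277, 0.0486]
tool_rot: [1.0, -0.0, 0.001, 0.0]
force: [0.6, -1.9, -1.8]
finger_gap: 0.402
gripper_force: 41.0
t: 6.55
tcp_pos: [0.593, 0.1281, 0.0432]
tool_rot: [1.0, 0.0, -0.0, 0.0]
force: [0.1, 0.4, -2.0]
finger_gap: 0.401
gripper_force: 41.0
```

```bash
python3 drive.py '0 0 0.001 0 0.2;0 0 0.002 0 0.2;0 0 0.002 0 0.2;0 0 0.002 0 0.2'; python3 drive.py '0 0 0.0005 0 0.2;0 0 0.001 0 0.2;0 0 0.001 0 0.2'
```

```text
t: 6.95
tcp_pos: [0.5931, 0.128, 0.0412]
tool_rot: [1.0, -0.0, -0.0, 0.0]
force: [0.8, 0.9, -2.3]
finger_gap: 0.401
gripper_force: 41.0
t: 7.25
tcp_pos: [0.5931, 0.128, 0.0402]
tool_rot: [1.0, -0.0, -0.0, 0.0]
force: [-1.0, 0.2, -2.1]
finger_gap: 0.403
gripper_force: 41.0
```

```bash
python3 drive.py '0 0 0.0005 0 0.2;0 0 0.001 0 0.2;0 0 0.001 0 0.2'; python3 drive.py '0 0 0.0005 0 0.2;0 0 0.001 0 0.2;0 0 0.001 0 0.2'
```

```text
t: 7.55
tcp_pos: [0.5932, 0.128, 0.0401]
tool_rot: [1.0, -0.0, 0.0, 0.0]
force: [-1.3, -0.9, 5.1]
finger_gap: 0.404
gripper_force: 41.7
t: 7.85
tcp_pos: [0.5932, 0.128, 0.04]
tool_rot: [1.0, -0.0, 0.0, 0.0]
force: [-3.9, -0.6, 10.9]
finger_gap: 0.402
gripper_force: 42.4
```

```bash
python3 drive.py '0 0 -0.0015 0 0.2;0 0 -0.0015 0 0.42;0 0 -0.0015 0 0.46;0 0 -0.0015 0 0.5;0 0 -0.0015 0 0.55;0 0 -0.01 0 0.58;0 0 -0.04 0 0.58;0 0 -0.08 0 0.6;0.0 0.03 -0.13 0 0.7;-0.04 0.05 -0.18 0 0.8;-0.09 0.05 -0.2 0 1;-0.09 0.05 -0.2 0 1'
cat > obj.py <<'E'
from station import manip, camrig, job
from h import *
import sys
st=manip.sense(); s=camrig.snapshot("wrist"); cv2.imwrite(f"pics/{sys.argv[1]}.png",s["pixels"][...,::-1])
print("tcp",st["tcp_pos"].round(4),st["tool_rot"].round(4),"F",st["force"].round(1))
W=cloud(s,st);z=W[...,2];m=((z>float(sys.argv[2]))&(z<.08)).astype(np.uint8);k,l,S,c=cv2.connectedComponentsWithStats(m)
for i in range(1,k):
    P=W[l==i]; e=np.ptp(P[:,:2],axis=0)
    if S[i,4]>100 and e.max()<.09: print(c[i].round(),"mid",((P.min(0)+P.max(0))/2)[:2].round(4),"ext",e.round(4),"zmax",P[:,2].max().round(4),np.median(s["pixels"][l==i],0))
E
python3 obj.py o1 0.019
```

```text
t: 9.05
tcp_pos: [0.5007, 0.0776, 0.2411]
tool_rot: [1.0, -0.0, 0.001, 0.0]
force: [0.1, 1.1, -0.8]
finger_gap: 0.994
gripper_force: 0.0
tcp [0.5007 0.0776 0.2411] [ 1.e+00 -5.e-04  7.e-04  1.e-04] F [ 0.1  1.1 -0.8]
[272.   7.] mid [0.6596 0.1162] ext [0.01   0.0255] zmax 0.0497 [47. 46. 46.]
[629.  11.] mid [ 0.6586 -0.2309] ext [0.0202 0.0254] zmax 0.0364 [20. 22. 23.]
[294.  23.] mid [0.6506 0.0955] ext [0.0284 0.0093] zmax 0.08 [18. 19. 18.]
[263.  85.] mid [0.5909 0.128 ] ext [0.0352 0.0361] zmax 0.0637 [168. 151. 105.]
[438. 119.] mid [ 0.5561 -0.056 ] ext [0.0509 0.0513] zmax 0.0291 [158.  70.  41.]
[560. 118.] mid [ 0.5579 -0.1833] ext [0.0271 0.0254] zmax 0.0423 [142.5 141.5 134.5]
[543. 220.] mid [ 0.4368 -0.2001] ext [0.0628 0.0632] zmax 0.0246 [ 46.  89. 124.]
[442. 226.] mid [ 0.4309 -0.078 ] ext [0.0186 0.0192] zmax 0.0316 [166.  165.5 158.5]
```

View pics/o1.png

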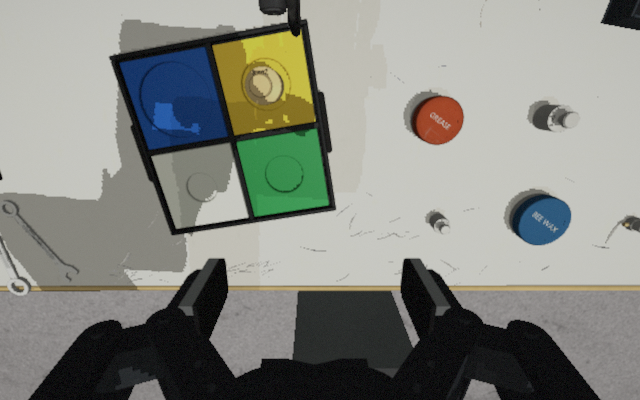

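The brass mass stands upright, centred in yellow at (264,85). Next is the large steel mass.

```bash
python3 drive.py '0.01 0.05 0 0 1;0.02 0.1 0 0 1;0.04 0.15 0 0 1;0.05 0.2 0 0 1;0.0575 0.24 0.02 0 1;0.0575 0.263 0.05 0 0.9;0.0575 0.263 0.1 0 0.8;0.0575 0.263 0.15 0 0.7;0.0575 0.263 0.185 0 0.6;0.0575 0.263 0.203 0 0.6;0.0575 0.263 0.211 0 0.6;0.0575 0.263 0.211 0 0.6;0.0575 0.263 0.211 0 0.1;0.0575 0.263 0.211 0 0.1;0.0575 0.263 0.211 0 0.1;0.0575 0.263 0.211 0 0.1;0.0575 0.263 0.211 0 0.1' 30;  python3 drive.py '0 0 -0.005 0 0.1;0 0 -0.02 0 0.1;0 0 -0.03 0 0.1;0 0 -0.03 0 0.1;0 0 -0.03 0 0.1'
```

```text
t: 10.8
tcp_pos: [0.5617, -0.1855, 0.0289]
tool_rot: [1.0, -0.0, 0.001, 0.001]
force: [-0.5, -0.0, 6.9]
finger_gap: 0.311
gripper_force: 30.3
t: 11.3
tcp_pos: [0.5608, -0.1851, 0.0579]
tool_rot: [1.0, -0.0, 0.0, 0.0]
force: [-0.0, 1.2, -0.7]
finger_gap: 0.311
gripper_force: 29.7
```

```bash
python3 drive.py '0 -0.01 -0.04 0 0.1;-0.01 -0.04 -0.08 0 0.1;-0.02 -0.08 -0.1 0 0.1;-0.03 -0.12 -0.1 0 0.1;-0.04 -0.16 -0.1 0 0.1;-0.05 -0.2 -0.1 0 0.1;-0.06 -0.24 -0.1 0 0.1;-0.065 -0.28 -0.1 0 0.1;-0.065 -0.298 -0.09 0 0.1;-0.065 -0.298 -0.06 0 0.1;-0.065 -0.298 -0.03 0 0.1;-0.065 -0.298 0 0 0.1;-0.065 -0.298 0.01 0 0.1;-0.065 -0.298 0.014 0 0.1;-0.065 -0.298 0.016 0 0.1;-0.065 -0.298 0.017 0 0.1;-0.065 -0.298 0.017 0 0.1;-0.065 -0.298 0.017 0 0.1'; python3 drive.py '0 0 0.0005 0 0.1;0 0 0.001 0 0.1;0 0 0.0015 0 0.1;0 0 0.002 0 0.1;0 0 0.002 0 0.1'
```

```text
t: 13.1
tcp_pos: [0.4962, 0.113, 0.0412]
tool_rot: [1.0, -0.0, 0.001, 0.0]
force: [-0.3, 0.0, -0.8]
finger_gap: 0.313
gripper_force: 30.1
t: 13.6
tcp_pos: [0.4956, 0.1131, 0.0382]
tool_rot: [1.0, -0.0, -0.0, -0.0]
force: [0.1, 0.1, -1.2]
finger_gap: 0.311
gripper_force: 30.1
```

```bash
python3 drive.py '0 0 0.0005 0 0.1;0 0 0.001 0 0.1;0 0 0.001 0 0.1'; python3 drive.py '0 0 0.0005 0 0.1;0 0 0.001 0 0.1;0 0 0.001 0 0.1'
```

```text
t: 13.9
tcp_pos: [0.4956, 0.1131, 0.0379]
tool_rot: [1.0, -0.0, 0.0, 0.0]
force: [-1.4, -0.6, 5.1]
finger_gap: 0.306
gripper_force: 30.7
t: 14.2
tcp_pos: [0.4956, 0.1131, 0.0378]
tool_rot: [1.0, -0.0, 0.0, 0.0]
force: [-1.1, -0.7, 12.6]
finger_gap: 0.313
gripper_force: 31.5
```

```bash
python3 drive.py '0 0 -0.0015 0 0.1;0 0 -0.0015 0 0.33;0 0 -0.0015 0 0.37;0 0 -0.0015 0 0.42;0 0 -0.0015 0 0.47;0 0 -0.01 0 0.5;0 0 -0.04 0 0.5;0 0 -0.08 0 0.6;0 0.03 -0.13 0 0.7;-0.01 0.06 -0.18 0 0.8;-0.02 0.09 -0.2 0 0.8;-0.02 0.09 -0.2 0 0.8'
python3 obj.py o2 0.017
```

```text
t: 15.4
tcp_pos: [0.4771, 0.0201, 0.2408]
tool_rot: [1.0, -0.002, 0.004, 0.001]
force: [0.8, 0.1, 0.1]
finger_gap: 0.804
gripper_force: 0.0
tcp [0.4771 0.0201 0.2408] [ 1.     -0.0017  0.0043  0.0014] F [0.8 0.1 0.1]
[231.   4.] mid [0.6422 0.1016] ext [0.0117 0.0218] zmax 0.0625 [14. 14. 14.]
[620.   3.] mid [ 0.643  -0.2777] ext [0.0078 0.0495] zmax 0.0352 [23. 25. 26.]
[204.  61.] mid [0.5909 0.1278] ext [0.0353 0.0359] zmax 0.0637 [136. 119.  81.]
[385.  98.] mid [ 0.5557 -0.0563] ext [0.0501 0.0511] zmax 0.0293 [159.  71.  42.]
[229. 159.] mid [0.4923 0.1129] ext [0.0279 0.0281] zmax 0.0517 [112. 112. 106.]
[499. 203.] mid [ 0.4364 -0.2002] ext [0.0636 0.0637] zmax 0.0245 [ 48.  93. 129.]
[395. 208.] mid [ 0.4302 -0.0781] ext [0.0205 0.0193] zmax 0.0323 [171. 171. 164.]
```

View pics/o2.png

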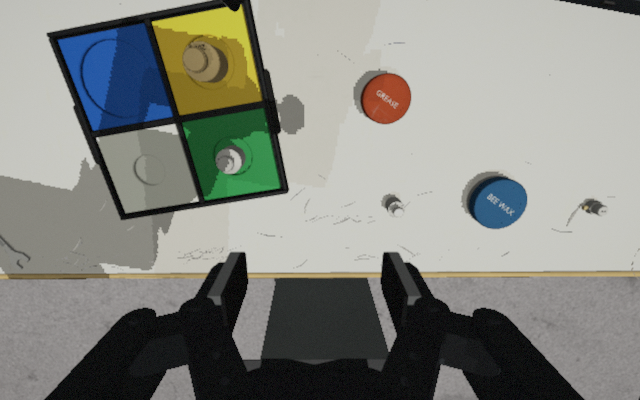

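The large steel mass is upright in green at (229,159). Next is the small mass at (395,208).

```bash
python3 drive.py '-0.02 0.04 0 0 0.7;-0.04 0.08 0.02 0 0.6;-0.0475 0.099 0.06 0 0.5;-0.0475 0.099 0.1 0 0.5;-0.0475 0.099 0.14 0 0.5;-0.0475 0.099 0.18 0 0.5;-0.0475 0.099 0.2 0 0.5;-0.0475 0.099 0.208 0 0.5;-0.0475 0.099 0.211 0 0.5;-0.0475 0.099 0.211 0 0.5;-0.0475 0.099 0.211 0 0.05;-0.0475 0.099 0.211 0 0.05;-0.0475 0.099 0.211 0 0.05;-0.0475 0.099 0.211 0 0.05;-0.0475 0.099 0.211 0 0.05' 25;  python3 drive.py '0 0 -0.005 0 0.05;0 0 -0.02 0 0.05;0 0 -0.03 0 0.05;0 0 -0.03 0 0.05;0 0 -0.03 0 0.05'
```

```text
t: 16.95
tcp_pos: [0.4288, -0.0761, 0.0264]
tool_rot: [1.0, -0.0, 0.001, 0.0]
force: [1.3, 1.9, 6.3]
finger_gap: 0.215
gripper_force: 25.4
t: 17.45
tcp_pos: [0.4283, -0.0761, 0.0556]
tool_rot: [1.0, -0.0, 0.0, 0.0]
force: [0.3, -0.0, 0.0]
finger_gap: 0.217
gripper_force: 24.8
```

The TCP ended 3 mm lower than planned, so the fingertips could touch the plate. I'll set the mass back down and regrip 4 mm higher.

```bash
python3 drive.py '0 0 0.02 0 0.05;0 0 0.026 0 0.05;0 0 0.028 0 0.05;0 0 0.029 0 0.05;0 0 0.0292 0 0.05;0 0 0.0292 0 0.05;0 0 0.0285 0 0.25;0 0 0.0285 0 0.3;0 0 0.0285 0 0.35;0 0 0.0245 0 0.35;0 0 0.0245 0 0.35;0 0 0.0245 0 0.35;0 0 0.0245 0 0.05;0 0 0.0245 0 0.05;0 0 0.0245 0 0.05;0 0 0.0245 0 0.05';  python3 drive.py '0 0 -0.005 0 0.05;0 0 -0.02 0 0.05;0 0 -0.03 0 0.05;0 0 -0.03 0 0.05;0 0 -0.03 0 0.05'
```

```text
t: 19.05
tcp_pos: [0.4282, -0.0759, 0.031]
tool_rot: [1.0, -0.0, 0.0, 0.0]
force: [-0.1, 0.2, 3.9]
finger_gap: 0.211
gripper_force: 24.4
t: 19.55
tcp_pos: [0.4283, -0.076, 0.061]
tool_rot: [1.0, -0.0, 0.0, 0.0]
force: [0.1, 0.0, -0.2]
finger_gap: 0.211
gripper_force: 24.6
```

```bash
python3 drive.py '0 -0.01 -0.04 0 0.05;0.005 -0.04 -0.08 0 0.05;0.01 -0.08 -0.1 0 0.05;0.015 -0.12 -0.1 0 0.05;0.02 -0.16 -0.1 0 0.05;0.03 -0.2 -0.1 0 0.05;0.04 -0.24 -0.1 0 0.05;0.047 -0.27 -0.1 0 0.05;0.047 -0.288 -0.09 0 0.05;0.047 -0.288 -0.06 0 0.05;0.047 -0.288 -0.03 0 0.05;0.047 -0.288 0 0 0.05;0.047 -0.288 0.01 0 0.05;0.047 -0.288 0.015 0 0.05;0.047 -0.288 0.017 0 0.05;0.047 -0.288 0.018 0 0.05;0.047 -0.288 0.018 0 0.05;0.047 -0.288 0.018 0 0.05'; python3 drive.py '0 0 0.0005 0 0.05;0 0 0.001 0 0.05;0 0 0.0015 0 0.05;0 0 0.002 0 0.05;0 0 0.002 0 0.05'
```

```text
t: 21.35
tcp_pos: [0.4758, 0.2122, 0.0437]
tool_rot: [1.0, -0.0, 0.001, -0.0]
force: [-0.6, -0.0, 0.1]
finger_gap: 0.216
gripper_force: 24.7
t: 21.85
tcp_pos: [0.4751, 0.212, 0.0407]
tool_rot: [1.0, -0.0, -0.0, 0.0]
force: [-0.6, 0.1, -0.6]
finger_gap: 0.216
gripper_force: 24.7
```

```bash
python3 drive.py '0 0 0.0005 0 0.05;0 0 0.001 0 0.05;0 0 0.001 0 0.05'
```

```text
t: 22.15
tcp_pos: [0.4752, 0.2121, 0.04]
tool_rot: [1.0, -0.0, 0.0, -0.0]
force: [-0.4, -0.3, 1.7]
finger_gap: 0.213
gripper_force: 24.9
```

```bash
python3 drive.py '0 0 0.0005 0 0.05;0 0 0 0 0.24;0 0 0 0 0.29;0 0 0 0 0.34;0 0 0 0 0.4;0 0 -0.01 0 0.4;0 0 -0.04 0 0.4;0 0 -0.08 0 0.6;0 0.02 -0.12 0 0.8;0 0.06 -0.16 0 1;0 0.1 -0.2 0 1;0 0.14 -0.2 0 1;0 0.17 -0.2 0 1;0 0.17 -0.2 0 1'
python3 obj.py o3 0.015
```

```text
t: 23.55
tcp_pos: [0.4756, 0.0389, 0.2412]
tool_rot: [1.0, -0.003, 0.001, 0.001]
force: [-0.2, 0.3, -0.4]
finger_gap: 0.999
gripper_force: 0.0
tcp [0.4756 0.0389 0.2412] [ 1.0e+00 -2.5e-03  1.3e-03  7.0e-04] F [-0.2  0.3 -0.4]
[168.  37.] mid [0.6097 0.1882] ext [0.045  0.0269] zmax 0.0174 [24. 27. 32.]
[252.  42.] mid [0.6083 0.1012] ext [0.0203 0.021 ] zmax 0.0174 [198. 189.  68.]
[222.  58.] mid [0.5911 0.1364] ext [0.0358 0.0532] zmax 0.064 [136. 120.  81.]
[262.  67.] mid [0.5856 0.0935] ext [0.025  0.0206] zmax 0.017 [199. 186.  66.]
[403.  95.] mid [ 0.5562 -0.0561] ext [0.0508 0.0509] zmax 0.029 [160.  71.  42.]
[211.  90.] mid [0.5613 0.1476] ext [0.0162 0.0283] zmax 0.0174 [133. 112.  34.]
[219. 112.] mid [0.54   0.1414] ext [0.0197 0.088 ] zmax 0.0177 [21. 21. 21.]
[137. 143.] mid [0.5056 0.2378] ext [0.0282 0.0188] zmax 0.0175 [146. 148. 137.]
[246. 157.] mid [0.4904 0.1169] ext [0.0319 0.0359] zmax 0.0518 [165. 165. 158.]
[203. 162.] mid [0.485  0.1662] ext [0.0375 0.0171] zmax 0.017 [34.5 34.5 34. ]
[160. 171.] mid [0.4727 0.2182] ext [0.0268 0.0332] zmax 0.0408 [102. 102.  96.]
[515. 200.] mid [ 0.4367 -0.2003] ext [0.0628 0.0638] zmax 0.025 [ 47.  92. 127.]
[232. 187.] mid [0.4555 0.1357] ext [0.0209 0.0346] zmax 0.0165 [ 53. 139.  74.]
[617. 207.] mid [ 0.427  -0.3268] ext [0.0139 0.0133] zmax 0.0206 [156.5 156.  150.5]
```

View pics/o3.png

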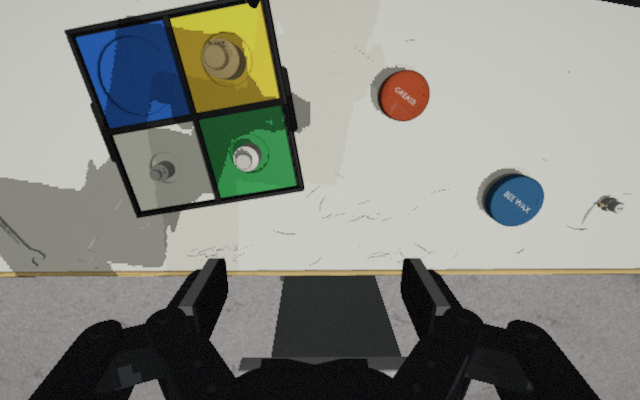

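The small mass stands upright in white at (162,170). Before placing the tin, I'll check the clearance of the instrument behind the blue holder.

```bash
python3 - <<'E'
from h import *
for n in("top","scene"):
    W=cloud(dict(np.load(n+"0.npz"))).reshape(-1,3)
    for y in np.arange(.08,.33,.04):
        for a,b in((.03,.09),(.09,.2)):
            P=W[(abs(W[:,1]-y)<.02)&(W[:,2]>a)&(W[:,2]<b)&(W[:,0]>.4)&(W[:,0]<.9)]
            if len(P): print(n,y.round(2),a,"xmin",np.percentile(P[:,0],1).round(3),"zmax",P[:,2].max().round(3))
E
python3 drive.py '0 0.05 0 0 1;-0.01 0.1 0 0 1;-0.02 0.15 0.02 0 1;-0.03 0.2 0.05 0 1;-0.039 0.239 0.09 0 1;-0.039 0.239 0.13 0 1;-0.039 0.239 0.15 0 1;-0.039 0.239 0.16 0 1;-0.039 0.239 0.16 0 1;-0.039 0.239 0.16 0 1'
python3 obj.py o4 0.006
```

```text
top 0.08 0.03 xmin 0.635 zmax 0.09
top 0.08 0.09 xmin 0.676 zmax 0.2
top 0.12 0.03 xmin 0.653 zmax 0.09
top 0.12 0.09 xmin 0.677 zmax 0.2
top 0.16 0.03 xmin 0.675 zmax 0.09
top 0.16 0.09 xmin 0.676 zmax 0.2
top 0.2 0.03 xmin 0.669 zmax 0.09
top 0.2 0.09 xmin 0.677 zmax 0.2
top 0.24 0.03 xmin 0.668 zmax 0.09
top 0.24 0.09 xmin 0.677 zmax 0.2
top 0.28 0.03 xmin 0.67 zmax 0.09
top 0.28 0.09 xmin 0.677 zmax 0.2
top 0.32 0.03 xmin 0.673 zmax 0.09
top 0.32 0.09 xmin 0.676 zmax 0.2
scene 0.08 0.03 xmin 0.635 zmax 0.089
scene 0.08 0.09 xmin 0.676 zmax 0.199
scene 0.12 0.03 xmin 0.637 zmax 0.09
scene 0.12 0.09 xmin 0.677 zmax 0.2
scene 0.16 0.03 xmin 0.675 zmax 0.09
scene 0.16 0.09 xmin 0.676 zmax 0.2
scene 0.2 0.03 xmin 0.671 zmax 0.09
scene 0.2 0.09 xmin 0.677 zmax 0.2
scene 0.24 0.03 xmin 0.669 zmax 0.09
scene 0.24 0.09 xmin 0.676 zmax 0.2
scene 0.28 0.03 xmin 0.671 zmax 0.09
scene 0.28 0.09 xmin 0.676 zmax 0.2
scene 0.32 0.03 xmin 0.672 zmax 0.09
scene 0.32 0.09 xmin 0.676 zmax 0.2
t: 24.6
tcp_pos: [0.4369, -0.1963, 0.0806]
tool_rot: [1.0, 0.001, 0.0, 0.0]
force: [0.5, -0.1, 0.5]
finger_gap: 0.998
gripper_force: 0.0
tcp [ 0.4369 -0.1963  0.0806] [1.e+00 7.e-04 5.e-04 3.e-04] F [ 0.5 -0.1  0.5]
[56. 34.] mid [ 0.5496 -0.058 ] ext [0.0388 0.0508] zmax 0.029 [69. 27. 15.]
[320. 226.] mid [ 0.4364 -0.2008] ext [0.0629 0.0632] zmax 0.0247 [ 37.  75. 107.]
[503. 237.] mid [ 0.4269 -0.3241] ext [0.0162 0.0201] zmax 0.0209 [88. 87. 78.]
[222. 274.] mid [ 0.4379 -0.1505] ext [0.0224 0.0069] zmax 0.0799 [10. 10. 10.]
[406. 273.] mid [ 0.4381 -0.242 ] ext [0.0225 0.0071] zmax 0.08 [14. 14. 14.]
```

The panel front is at x≈0.676. The yellow placing at x=0.593 cleared it, so blue at x=0.576 does as well. Gripping the tin.

```bash
python3 drive.py '0 0.0045 0.01 0 1;0 0.0045 0.03 0 1;0 0.0045 0.045 0 1;0 0.0045 0.053 0 1;0 0.0045 0.057 0 1;0 0.0045 0.057 0 1;0 0.0045 0.057 0 1;0 0.0045 0.057 0 0.6;0 0.0045 0.057 0 0.6;0 0.0045 0.057 0 0.6;0 0.0045 0.057 0 0.6' 25;  python3 drive.py '0 0 -0.005 0 0.6;0 0 -0.02 0 0.6;0 0 -0.03 0 0.6;0 0 -0.03 0 0.6;0 0 -0.03 0 0.6'
python3 - <<'E'
from station import manip, camrig, job
from h import *
st=manip.sense(); s=camrig.snapshot("scene"); 
cv2.imwrite("pics/g4.png",cv2.resize(s["pixels"][120:220,320:440,::-1],(600,500),interpolation=cv2.INTER_CUBIC))
E
```

```text
t: 25.75
tcp_pos: [0.4364, -0.2016, 0.0236]
tool_rot: [1.0, -0.0, 0.001, 0.0]
force: [-0.4, 0.8, 6.9]
finger_gap: 0.718
gripper_force: 26.4
t: 26.25
tcp_pos: [0.4362, -0.2015, 0.053]
tool_rot: [1.0, -0.0, 0.0, 0.0]
force: [-0.2, -0.5, -1.4]
finger_gap: 0.719
gripper_force: 27.7
```

View pics/g4.png

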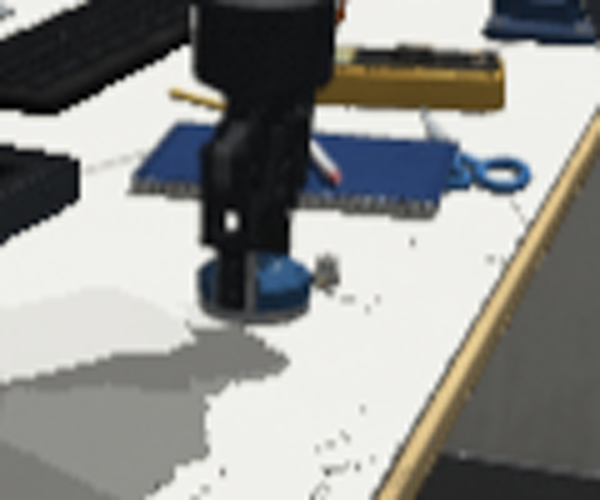

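The tin is held level in the view, with the fingertips about 9 mm above its underside (crop rows 308 and 322). Carrying it to blue.

```bash
python3 drive.py '0 0 -0.04 0 0.6;0 -0.01 -0.08 0 0.6;0.01 -0.04 -0.12 0 0.6;0.02 -0.08 -0.14 0 0.6;0.04 -0.12 -0.14 0 0.6;0.05 -0.16 -0.14 0 0.6;0.06 -0.2 -0.14 0 0.6;0.07 -0.24 -0.14 0 0.6;0.09 -0.28 -0.14 0 0.6;0.1 -0.32 -0.14 0 0.6;0.12 -0.36 -0.14 0 0.6;0.13 -0.4 -0.14 0 0.6;0.14 -0.43 -0.13 0 0.6;0.14 -0.43 -0.1 0 0.6;0.14 -0.43 -0.07 0 0.6;0.14 -0.43 -0.04 0 0.6;0.14 -0.43 -0.02 0 0.6;0.14 -0.43 0 0 0.6;0.14 -0.43 0 0 0.6'; python3 drive.py '0 0 0.005 0 0.6;0 0 0.01 0 0.6;0 0 0.013 0 0.6;0 0 0.015 0 0.6;0 0 0.016 0 0.6;0 0 0.017 0 0.6;0 0 0.017 0 0.6'
```

```text
t: 28.2
tcp_pos: [0.5733, 0.2279, 0.049]
tool_rot: [1.0, -0.0, -0.004, 0.001]
force: [-0.4, -0.5, -0.5]
finger_gap: 0.724
gripper_force: 28.2
t: 28.9
tcp_pos: [0.5763, 0.2286, 0.036]
tool_rot: [1.0, -0.0, 0.0, -0.0]
force: [-0.7, -0.2, -1.1]
finger_gap: 0.719
gripper_force: 28.2
```

```bash
python3 drive.py '0 0 0.001 0 0.6;0 0 0.002 0 0.6;0 0 0.0025 0 0.6;0 0 0.0025 0 0.6'; python3 drive.py '0 0 0.0005 0 0.6;0 0 0.001 0 0.6;0 0 0.001 0 0.6'
```

```text
t: 29.3
tcp_pos: [0.5761, 0.2285, 0.0332]
tool_rot: [1.0, -0.0, -0.0, 0.0]
force: [0.2, 0.0, -0.6]
finger_gap: 0.726
gripper_force: 28.2
t: 29.6
tcp_pos: [0.5762, 0.2286, 0.0327]
tool_rot: [1.0, -0.0, 0.0, -0.0]
force: [-1.2, -1.1, 2.4]
finger_gap: 0.718
gripper_force: 28.4
```

```bash
python3 drive.py '0 0 0.0003 0 0.6;0 0 0 0 0.74;0 0 0 0 0.77;0 0 0 0 0.8;0 0 0 0 0.84;0 0 0 0 0.86;0 0 -0.01 0 0.86;0 0 -0.04 0 0.86;0 0 -0.08 0 0.86;0 0 -0.12 0 1;-0.02 0.03 -0.16 0 1;-0.05 0.06 -0.2 0 1;-0.08 0.09 -0.22 0 1;-0.08 0.09 -0.22 0 1;-0.08 0.09 -0.22 0 1'
python3 obj.py o5 0.02; python3 tray.py t2|grep -v floor
```

```text
t: 31.1
tcp_pos: [0.4959, 0.1379, 0.2541]
tool_rot: [1.0, -0.001, 0.002, -0.0]
force: [0.3, 0.0, -0.1]
finger_gap: 0.996
gripper_force: 0.0
tcp [0.4959 0.1379 0.2541] [ 1.0e+00 -9.0e-04  1.5e-03 -2.0e-04] F [ 0.3  0.  -0.1]
[14.  6.] mid [0.661  0.4302] ext [0.0119 0.0248] zmax 0.0466 [39. 39. 38.]
[336.   5.] mid [0.6591 0.1163] ext [0.008  0.0251] zmax 0.0494 [44. 44. 43.]
[358.  22.] mid [0.6466 0.096 ] ext [0.0205 0.0089] zmax 0.08 [16. 16. 16.]
[323.  80.] mid [0.5909 0.1279] ext [0.0354 0.0357] zmax 0.0644 [192. 176. 126.]
[229.  95.] mid [0.5762 0.2284] ext [0.0631 0.0628] zmax 0.0342 [27. 53. 76.]
[488. 114.] mid [ 0.5562 -0.0556] ext [0.0493 0.0515] zmax 0.0287 [153.  67.  39.]
[ 10. 106.] mid [0.5655 0.4747] ext [0.0075 0.0227] zmax 0.027 [69.5 68.5 63.5]
[ 18. 152.] mid [0.5146 0.4841] ext [0.0074 0.0281] zmax 0.0266 [59. 58. 54.]
[335. 172.] mid [0.4927 0.1135] ext [0.0274 0.0273] zmax 0.052 [160.  161.  152.5]
[251. 184.] mid [0.4761 0.2122] ext [0.0198 0.0196] zmax 0.0409 [158. 157. 150.]
[0.49656958 0.13852243 0.25314343] [ 1.0e+00 -6.0e-04  1.1e-03 -3.0e-04]
table z 0.0006139843919641119
```

View pics/o5.png

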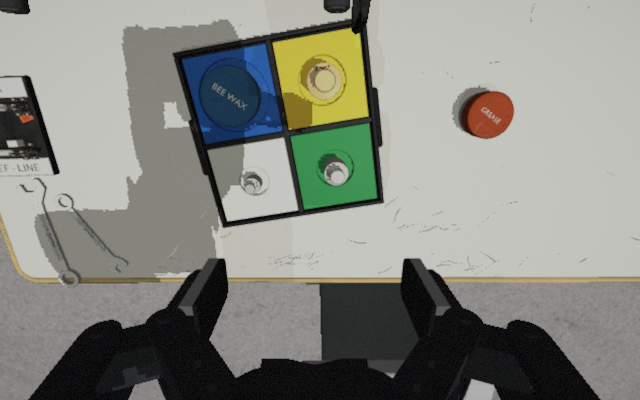

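All four stand upright in their recesses: tin (229,95), brass (323,80), large steel (335,172) and small steel (251,184). Their tops are at the expected heights, the arm is clear, and the grease tin (488,114) and the accelerometer, last measured at (0.427, −0.325), have not moved. Handing in.

```bash
python3 -c "
from station import manip, camrig, job
print(job.sign_off())"
```

```text
the job is handed in; nothing more can be done
None
```

The kit is packed and handed in after about 31 s of robot time: the brass, larger steel and smaller steel masses and the wax tin stand upright in the yellow, green, white and blue recesses, and the grease tin and accelerometer were left where they stood.

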